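Check a sample in on the tablet's form

ROBOT

A 6-joint arm with a two-finger parallel gripper is mounted at the origin on the work surface. World frame = base frame: x ahead of the robot, y to its left, z up, the work surface at z = 0. Lengths are in m, angles in rad, forces in N, time in s.
With the tool pointing down it reaches from about 0.3 to 0.875 m from the base axis. Payload 6.4 kg.
Tool frame: the origin (TCP) lies midway between the tips of the shut fingers; the grasp point (between the pads) lies 19 mm behind it; z points along the fingers, y is the line along which they close (so a half turn about z gives the same grasp; the last joint's range is limited). The gripper opens to 85 mm and grips with 20 to 120 N. Pads are 22 mm wide; open, the fingers measure 114 mm over their backs; the gripper's body (76 mm by 85 mm) begins 54 mm behind the grasp point. The pads swing forward as they close: fully open they stand 13 mm farther back than shut.
Start: joints at [0.951, 0.181, 1.607, -0, 1.354, -0.206], TCP at [0.231, 0.526, 0.231] pointing down, gripper open.
Joint ranges: [-2.99, 2.99], [-0.89, 2.07], [0.3, 2.58], [-1.14, 4.28], [0, 2.63], [-3.12, 3.12]. Speed limits (rad/s): [2.57, 2.57, 3.01, 3.14, 3.14, 3.14].

INTERFACE

Orientations are given as a unit quaternion [w, x, y, z].
In Python, from bench import * gives the robot as it stands.
- The arm moves only by the tool play_rows, never from a script. Its argument "plan" is a list of rows, each a list of 3 entries, a list of its own where there are three numbers: the finger opening in mm, from 0 to 85.4, then the shift along the tool's x, y, z normalised to -1 to 1, where 1 is 40 cm, then the turn about the tool's z normalised to -1 to 1, where 1 is pi rad. A call has 1 to 10 rows; each row is the pose to reach, as a shift and turn from the pose commanded when the call began, along the tool's axes at that moment, turning the shorter way round; what a row does not reach only later rows make up. A row lasts 1/10 s, in which the tool goes at most 50 mm and 8.59 degrees, less where a joint would pass 70% of its speed; a pose out of reach is approached as far as the arm can. A call with a number of a shift or a turn outside -1 to 1 is refused whole. A call with a gripper value outside its range is refused whole. The fingers move at their own pace and stop on an object; the grip force is fixed at half the most. Time passes only in rows, so rows that repeat a pose let the fingers close. It gives the time, the measured TCP pose, the force, the opening and the grip force at its end, in the units of the state.
- get_obs(): the state, without advancing time (a new reading comes with each control period).
- camera(name): name is "side" or "top"; returns a dict with "image" (420x560x3 uint8, red, green, blue), "range_z" (420x560 float32, m along the optical axis (not along the pixel's ray), 0 where there is no reading), "intrinsics" (3x3 intrinsics, pixels), "k1" (the pictures are not rectified: a ray, as slopes to the right and down, at radius r is drawn at 1 + k1 r^2 times it, then the intrinsics apply), "rvec" (rotation vector, rad) and "tvec" (3), from world to camera coordinates, as OpenCV has them. Camera axes: x right, y down, z forward; pixel columns grow to the right and rows downward; lengths in m; the calibration is good to about 2 mm. A picture is of the moment at which its call begins.
- hand_in(): hands the job in; it is judged then, once.
Trained networks look in a picture, given as the dict that the camera call returned (one of the last four; its "shot" number tells which), for a name from the list of things; names that differ only in an ending like _2 or _b are one class to them, and where a whole thing is asked for, a point or a joint stands for the part that bears it (a point fixed in the world has none). Each returns a list of dicts, best first, with "conf" (0 to 1); they miss things now and then, are a little off and sometimes report something else, mostly with a low value. They report only what shows in the picture. A call takes as long as a camera call.
- search_frame(picture, label): "rect" ([centre column, centre row, width, height] in pixels, round what is visible of it).
- masks_of(picture, label): "mask" (420x560 bool, what is visible of it) and "rect" ([centre column, centre row, width, height] in pixels, round what is visible of it).
The state is a dict: "time_s": time; "q": joint angles; "dq": joint speeds; "joint_efforts": joint torques, N m; "eef_pos": TCP position; "eef_rot": TCP orientation; "wrist_force": force on the tool from outside, world axes, zero at the start; "torque": the same for the moment, N m; "opening": opening from 0.0 (shut) to 1.0 (fully open); "grasp_force": force on a finger pad.
Only numpy, scipy, OpenCV 4.12 (cv2) and the standard library are available. Lean on these libraries where they do the work, as an engineer would, in place of code of your own. Each camera call takes 0.05 s, during which the arm holds its last target. There are 200 camera calls.

TASK

A sample has arrived: on the form shown on the sloping tablet, tap the upper square tick box, then the lower square tick box, and last the round confirm button, lightly with the fingertips as on any touch screen. The middle tick box and the oblong discard button must stay untouched, the tablet and its stand must keep their place and slope, and the bottle, pot, dish and stylus stay where they are: nothing is picked up.

Things in the scene. Friction and masses are not known exactly. Their poses are not given: they have to be found in the camera images.
- stand: Dark steel desk stand, fixed to the bench: foot plate 190 x 220 x 10 mm and a neck to a hinge pin (along its y) 70 mm above the bench. Origin: underside of the foot plate, at its centre, on the bench. x: away from the user, up the screen as seen from above; y: to the user's left.
- tablet_tilt (a joint): Slope of the screen in rad: 0 is level, larger raises the far (+x) edge, the screen facing the user on the robot's side. Stands between 0.2 and 0.45 at the start; a stiff friction hinge that holds its angle under taps.
- tablet: Rugged black tablet, landscape, 214 mm (up the screen) x 304 mm x 26 mm; a 28 mm thick carrying handle along its upper edge reaches 141 mm up from its centre, no higher than the glass. Origin: centre of its underside, 26 mm out from the hinge pin. x up the screen (away from the user), y to the user's left, z out of the glass. Glass at z = 24.5 mm, rim 26 mm, corner bumpers 28 mm.
- tablet_top_edge (a point): Middle of the tablet's upper edge, on the rim: 107 mm up the screen from the tablet's centre, z = 26 mm. The tablet sits on rubber buffers: it yields straight inwards as a whole from about 1 N on, by 1.2 N per mm, at most 8 mm (about 11 N), is hard beyond that, and springs back.
- box_upper: Upper of three square tick boxes in a column at the user's left of the screen: 40 x 40 mm, dark outline, white inside, flush with the glass. Origin: centre of its touch surface. x up the screen, y to the user's left, z out of the glass. A touch counts from about 0.5 N within the outline. The glass slopes, so a finger pointing straight down meets it first with its uphill edge.
- box_middle: Middle tick box, same size and axes, 50 mm below the upper one on the screen (10 mm of free glass between boxes). Not to be touched.
- box_lower: Lower tick box, same size and axes, 50 mm below the middle one on the screen.
- confirm: Round confirm button with a tick mark, 46 mm across, at the lower right of the screen, flush with the glass. Origin: centre of its touch surface, same axes.
- discard: Oblong discard button with a cross, 26 mm (up the screen) x 70 mm, at the right, its centre 53 mm further up the screen than the confirm button's. Origin: centre of its touch surface, same axes. Not to be touched.
- bottle: White plastic bottle with black cap, 48 mm across, 105 mm tall, standing beside the tablet. Origin: centre of its underside. Leave alone.
- pot: Clear sample pot with white cap, 60 mm across, 70 mm tall, standing beside the tablet. Origin: centre of its underside. Leave alone.
- dish: Closed flat round dish, 94 mm across, 15 mm tall, on the bench at the user's right, nearer than the tablet's middle. Origin: centre of its underside. Leave alone.
- stylus: Black pen 134 mm long, 10 mm thick, 13 mm high with its clip, lying on the bench across the front of the tablet. Origin: its middle, on the bench; x along the pen. Leave alone.

How it is judged:
By the outcome, as a careful person would: the job done as asked, in the order asked, and still so for the second after the job is handed in, with the robot touching nothing.
It also fails if it takes over 45 s, if anything falls off the work surface, if the arm or the gripper's body presses on something with over 40 N, if the wrist force passes 120 N, or if a joint passes its speed limit or range.

## Working session

There is one attempt and no reset: what is moved stays moved. The work goes in short steps, Python scripts to look and compute and a tool call to move; the robot and the scene stay as the last step left them, time stands still between calls to the robot, and variables do not carry over. Pictures are saved under pics/ and viewed, at most 10 in all, crops included, and the job is handed in when it is done.

Besides the shell and the picture viewer there is one more tool, called after "Emit:" as name(argument=value, ...) on one line, values as JSON. play_rows: Moves the arm, as the interface text tells. Its arguments: {"type":"object","properties":{"plan":{"type":"array","items":{"type":"array"}}},"required":["plan"]}

```bash
mkdir -p pics; ls
cat > h.py <<'E'
import numpy as np, cv2
from bench import *
from scipy.spatial.transform import Rotation as R
def cam(n):
    d=camera(n); d['R']=cv2.Rodrigues(np.array(d['rvec'],float))[0]; d['t']=np.array(d['tvec'],float).ravel(); return d
def pts(d,u,v,z=None):
    K=np.array(d['intrinsics']); u=np.atleast_1d(u).astype(float); v=np.atleast_1d(v).astype(float)
    if z is None: z=d['range_z'][v.round().astype(int),u.round().astype(int)]
    p=cv2.undistortPoints(np.stack([u,v],1)[:,None],K,np.array([d['k1'],0,0,0.]))[:,0]
    c=np.c_[p*np.array(z)[:,None],z]
    return (c-d['t'])@d['R']
def proj(d,P):
    return cv2.projectPoints(np.atleast_2d(P).astype(float),d['R'],d['t'],np.array(d['intrinsics']),np.array([d['k1'],0,0,0.]))[0][:,0]
E
python3 - <<'E'
from h import *
o=get_obs(); print(o['time_s'],o['eef_pos'],o['eef_rot'],o['wrist_force'])
for n in ['top','side']:
    d=cam(n); im=d['image'][...,::-1].copy(); print(n,'cam at',(-d['R'].T@d['t']).round(3))
    cv2.imwrite(f'pics/{n}0.png',im)
    for l in ['tablet','box_upper','box_middle','box_lower','confirm','discard','bottle','pot','dish','stylus']:
        for m in masks_of(d,l)[:3]:
            v,u=np.nonzero(m['mask']); P=pts(d,u,v); ok=d['range_z'][v,u]>0
            print(l,round(m['conf'],2),np.round(m['rect']),len(u),np.median(P[ok],0).round(4) if ok.any() else None)
E
```

```text
pics
0.0 [0.23086078 0.52603662 0.2304071 ] [-3.43034209e-04  2.05432796e-01  9.78670857e-01 -7.76123283e-04] [-0.40061322 -0.15335002 -0.72131959]
top cam at [0.326 0.036 1.175]
tablet 0.91 [288. 206. 144. 125.] 13073 [0.5461 0.0247 0.1213]
box_upper 0.64 [246. 188.  20.  14.] 249 [0.5816 0.1178 0.1323]
box_middle 0.75 [245. 208.  20.  22.] 267 [0.5384 0.1271 0.1125]
box_lower 0.66 [246. 210.  23.  22.] 300 [0.5377 0.1248 0.1126]
confirm 0.62 [316. 241.  21.  22.] 295 [ 0.4652 -0.0478  0.095 ]
discard 0.66 [317. 220.  26.  15.] 267 [ 0.513  -0.0528  0.1167]
bottle 0.55 [380. 208.  23.  29.] 377 [ 0.554  -0.211   0.0717]
pot 0.84 [201. 171.  25.  30.] 511 [0.6392 0.2407 0.0683]
dish 0.73 [377. 265.  37.  42.] 1005 [ 0.4115 -0.2153  0.0149]
stylus 0.49 [279. 279.  27.  48.] 212 [0.3719 0.0375 0.0085]
stylus 0.3 [200. 171.  26.  28.] 514 [0.6383 0.2412 0.0681]
side cam at [0.36  0.559 0.634]
tablet 0.94 [290. 211. 174. 175.] 17182 [0.543  0.0612 0.1189]
box_upper 0.72 [253. 216.  30.  35.] 460 [0.581  0.1188 0.132 ]
box_middle 0.83 [276. 234.  30.  23.] 407 [0.5365 0.1278 0.1117]
box_lower 0.72 [302. 251.  27.  22.] 460 [0.4916 0.1362 0.0911]
confirm 0.61 [343. 189.  19.  18.] 276 [ 0.4653 -0.0483  0.0938]
confirm 0.38 [255. 217.  27.  29.] 439 [0.5815 0.1188 0.1322]
confirm 0.24 [322. 138.  12.  22.] 243 [ 0.5572 -0.2121  0.0832]
discard 0.63 [321. 174.  27.  25.] 310 [ 0.5128 -0.0491  0.1158]
bottle 0.37 [342. 189.  21.  18.] 301 [ 0.4651 -0.0479  0.0937]
dish 0.92 [378. 178.  41.  32.] 739 [ 0.4039 -0.2131  0.014 ]
dish 0.74 [287. 209. 176. 179.] 17888 [0.5457 0.0645 0.1173]
dish 0.71 [374. 262.  56.  36.] 377 [0.3696 0.0412 0.0077]
stylus 0.88 [372. 262.  57.  42.] 353 [0.3724 0.0407 0.008 ]
```

Run:
```python
from h import *
a=cv2.imread('pics/top0.png')[120:320,160:430]; b=cv2.imread('pics/side0.png')[90:290,170:440]
cv2.imwrite('pics/c1.png',np.vstack([cv2.resize(x,None,fx=2,fy=1.5 if 0 else 1.5) if 0 else cv2.resize(x,(400,296)) for x in (a,b)]))
cv2.imwrite('pics/c1.png',np.hstack([cv2.resize(x,(400,296),interpolation=cv2.INTER_CUBIC) for x in (a,b)]))
for n in ['top','side']:
    d=cam(n); m=masks_of(d,'tablet')[0]['mask'].astype(np.uint8)
    m=cv2.erode(m,np.ones((25,25)))>0
    v,u=np.nonzero(m); ok=d['range_z'][v,u]>0; P=pts(d,u[ok],v[ok])
    for _ in range(4):
        c=np.median(P,0) if 0 else P.mean(0); nn=np.linalg.svd(P-c,full_matrices=False)[2][2]; nn*=np.sign(nn[2]); r=(P-c)@nn; P=P[abs(r)<3*r.std()+1e-4]
    print(n,len(P),c.round(4),nn.round(4),r.std(),'tilt',np.arccos(nn[2]),'yaw',np.arctan2(-nn[1],-nn[0]))
```

```text
top 6200 [0.5348 0.0268 0.1188] [-0.4037  0.075   0.9118] 0.0019379830378092 tilt 0.42317857641067186 yaw -0.1837250444282655
side 9534 [0.5447 0.0555 0.1205] [-0.4044  0.073   0.9117] 0.0010895906031694986 tilt 0.4234281895306866 yaw -0.17851415602681295
```

View pics/c1.png

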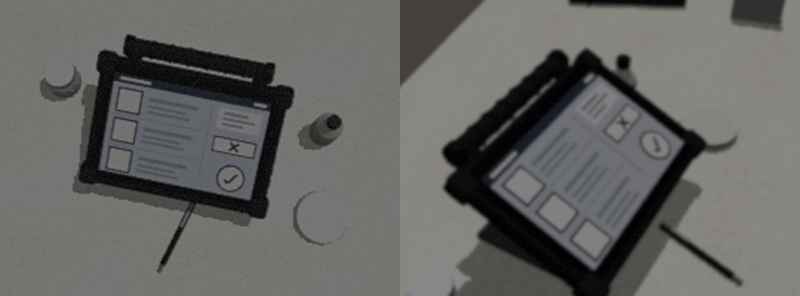

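View pics/top0.png

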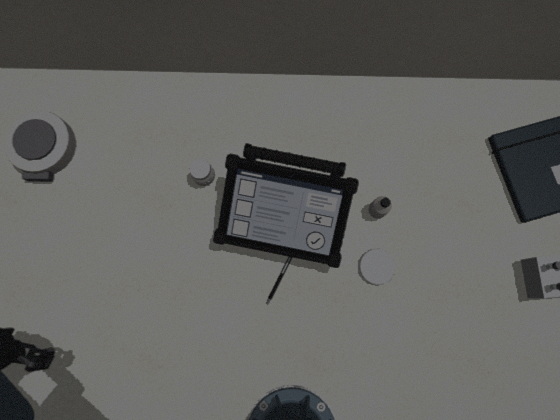

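The top view shows the boxes at about (246,187), (243,208) and (240,228), confirm at (315,241) and discard at (317,219). That agrees with the networks, except that the top view put box_lower on box_middle. Slope is about 0.423 rad and yaw about -0.19 rad. I'll shut the fingers and move over.

Emit:
play_rows(plan=[[0,[-0.3,-0.15,0],-0.036],[0,[-0.6,-0.3,0],-0.0717],[0,[-0.6,-0.3,0],-0.0717],[0,[-0.6,-0.3,0],-0.0717],[0,[-0.6,-0.3,0],-0.0717],[0,[-0.6,-0.3,0],-0.0717],[0,[-0.6,-0.3,0],-0.0717],[0,[-0.6,-0.3,0],-0.0717],[0,[-0.6,-0.3,0],-0.0717]])

```text
time_s: 2.2
eef_pos: [0.4019, 0.321, 0.2313]
eef_rot: [-0.0, 0.094, 0.996, 0.0]
wrist_force: [-0.4, 0.7, 0.5]
opening: -0.001
grasp_force: 0.0
```

```bash
cat >> h.py <<'E'
T=dict(up=[.5705,.1206,.132],low=[.4812,.1381,.091],conf=[.4544,-.0459,.0943])
def go(k):
    o=get_obs(); r=R.from_quat(np.roll(o['eef_rot'],-1)); m=r.as_matrix()
    print('t',o['time_s'],'pos',np.round(o['eef_pos'],4),'yaw y',np.arctan2(m[1,1],m[0,1]).round(4),'z',m[:,2].round(3),'F',np.round(o['wrist_force'],2),'shift to contact',(m.T@(np.array(T[k])-o['eef_pos'])/.4).round(4),'open',o['opening'])
E
python3 -c "
from h import *
go('up')"
```

```text
t 2.2 pos [0.4019 0.321  0.2313] yaw y 1.3835 z [-0.  0. -1.] F [-0.37  0.75  0.54] shift to contact [-0.5074 -0.4137  0.2479] open -0.0008564752467251682
```

Emit:
play_rows(plan=[[0,[-0.5074,-0.4137,0],0],[0,[-0.5074,-0.4137,0],0],[0,[-0.5074,-0.4137,0],0],[0,[-0.5074,-0.4137,0],0],[0,[-0.5074,-0.4137,0],0],[0,[-0.5074,-0.4137,0],0],[0,[-0.5074,-0.4137,0.1],0],[0,[-0.5074,-0.4137,0.19],0],[0,[-0.5074,-0.4137,0.19],0],[0,[-0.5074,-0.4137,0.19],0]])

```text
time_s: 3.2
eef_pos: [0.5703, 0.121, 0.1554]
eef_rot: [-0.001, 0.093, 0.996, 0.0]
wrist_force: [0.3, 0.9, 1.1]
opening: -0.005
grasp_force: 0.0
```

Run:
```python
from h import *
go('up')
a=cam('top');b=cam('side')
for n,d in (('top',a),('side',b)):
    print(n,proj(d,[T['up'],[.5813,.1185,.132],get_obs()['eef_pos']]).round(1).tolist())
cv2.imwrite('pics/c2.png',np.hstack([cv2.resize(x,(400,400),interpolation=cv2.INTER_CUBIC) for x in (a['image'][130:270,190:330,::-1],b['image'][130:270,190:330,::-1])]))
```

```text
t 3.2 pos [0.5703 0.121  0.1554] yaw y 1.3842 z [-0.002  0.    -1.   ] F [0.34 0.89 1.11] shift to contact [-0.0007 -0.0008  0.0584] open -0.004564812357927368
top [[245.6, 192.7], [246.7, 188.3], [244.9, 189.5]]
side [[258.9, 217.8], [253.7, 215.4], [257.3, 206.9]]
```

View pics/c2.png

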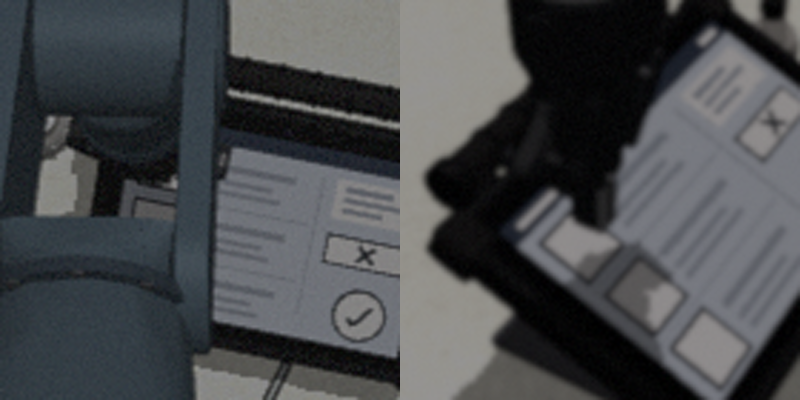

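The fingertips are at (260,207) in the side view, where the projected TCP lies, about 23 mm above the upper box. I'll descend.

Emit:
play_rows(plan=[[0,[0,-0.001,0.02],0],[0,[0,-0.001,0.04],0],[0,[0,-0.001,0.045],0],[0,[0,-0.001,0.045],0],[0,[0,-0.001,0.045],0]])

```text
time_s: 3.8
eef_pos: [0.571, 0.1191, 0.1373]
eef_rot: [-0.0, 0.094, 0.996, -0.0]
wrist_force: [-0.1, 0.5, 0.5]
opening: 0.001
grasp_force: 0.0
```

Emit:
play_rows(plan=[[0,[0,0,0.0025],0],[0,[0,0,0.005],0],[0,[0,0,0.005],0]])

```text
time_s: 4.1
eef_pos: [0.5709, 0.1191, 0.1352]
eef_rot: [-0.0, 0.094, 0.996, -0.0]
wrist_force: [0.4, -0.7, -0.5]
opening: 0.002
grasp_force: 0.0
```

Emit:
play_rows(plan=[[0,[0,0,0.0025],0],[0,[0,0,0.005],0],[0,[0,0,0.005],0]])

```text
time_s: 4.4
eef_pos: [0.5708, 0.1191, 0.1331]
eef_rot: [-0.0, 0.094, 0.996, -0.0]
wrist_force: [0.5, 0.9, -0.9]
opening: -0.0
grasp_force: 0.0
```

Emit:
play_rows(plan=[[0,[0,0,0.0025],0],[0,[0,0,0.005],0],[0,[0,0,0.005],0]])

```text
time_s: 4.7
eef_pos: [0.571, 0.1191, 0.1313]
eef_rot: [0.0, 0.094, 0.996, 0.0]
wrist_force: [-0.9, 0.3, 0.3]
opening: 0.002
grasp_force: 0.2
```

Emit:
play_rows(plan=[[0,[0,0,0.0025],0],[0,[0,0,0.0025],0]])

```text
time_s: 4.9
eef_pos: [0.5713, 0.1191, 0.1306]
eef_rot: [0.0, 0.094, 0.996, 0.0]
wrist_force: [-0.9, -0.1, 2.2]
opening: -0.001
grasp_force: 1.2
```

Emit:
play_rows(plan=[[0,[0,0,0.0015],0],[0,[0,0,0.0015],0]])

```text
time_s: 5.1
eef_pos: [0.5714, 0.1191, 0.1301]
eef_rot: [0.001, 0.094, 0.996, 0.0]
wrist_force: [0.3, -0.3, 3.7]
opening: -0.0
grasp_force: 1.5
```

Touch confirmed at 3.7 N, about 1 mm below the predicted height. I'll lift straight up.

Emit:
play_rows(plan=[[0,[0,0,-0.05],0],[0,[0,0,-0.15],0],[0,[0,0,-0.15],0],[0,[0,0,-0.15],0]])

```text
time_s: 5.5
eef_pos: [0.5714, 0.1192, 0.1904]
eef_rot: [0.001, 0.094, 0.996, 0.0]
wrist_force: [0.3, 0.9, -0.3]
opening: -0.001
grasp_force: 0.0
```

```bash
python3 -c "
from h import *
go('low')"
```

```text
t 5.5 pos [0.5714 0.1192 0.1904] yaw y 1.3823 z [ 0.002  0.    -1.   ] F [ 0.3   0.92 -0.35] shift to contact [0.2308 0.0041 0.2482] open -0.0005333808696807647
```

Emit:
play_rows(plan=[[0,[0.12,0.0025,0],0],[0,[0.23,0.004,0],0],[0,[0.23,0.004,0],0],[0,[0.23,0.004,0.11],0],[0,[0.23,0.004,0.2],0],[0,[0.23,0.004,0.23],0],[0,[0.23,0.004,0.235],0],[0,[0.23,0.004,0.235],0],[0,[0.23,0.004,0.235],0]])

```text
time_s: 6.4
eef_pos: [0.4824, 0.138, 0.0972]
eef_rot: [0.001, 0.094, 0.996, 0.0]
wrist_force: [-0.1, -0.8, -0.8]
opening: 0.004
grasp_force: 0.0
```

Emit:
play_rows(plan=[[0,[0,0,0.0025],0],[0,[0,0,0.005],0],[0,[0,0,0.005],0]])

```text
time_s: 6.7
eef_pos: [0.4812, 0.138, 0.0941]
eef_rot: [0.0, 0.094, 0.996, 0.0]
wrist_force: [0.2, 0.0, 0.7]
opening: 0.002
grasp_force: 0.0
```

Emit:
play_rows(plan=[[0,[0,0,0.0025],0],[0,[0,0,0.005],0],[0,[0,0,0.005],0]])

```text
time_s: 7.0
eef_pos: [0.4807, 0.1379, 0.0915]
eef_rot: [-0.0, 0.094, 0.996, -0.0]
wrist_force: [0.4, 0.4, 0.1]
opening: -0.001
grasp_force: 0.0
```

Emit:
play_rows(plan=[[0,[0,0,0.0025],0],[0,[0,0,0.004],0],[0,[0,0,0.004],0]])

```text
time_s: 7.3
eef_pos: [0.4809, 0.1379, 0.09]
eef_rot: [-0.0, 0.094, 0.996, -0.0]
wrist_force: [-0.8, -0.4, 0.5]
opening: -0.004
grasp_force: 0.0
```

Emit:
play_rows(plan=[[0,[0,0,0.002],0],[0,[0,0,0.002],0]])

```text
time_s: 7.5
eef_pos: [0.4811, 0.1379, 0.0895]
eef_rot: [0.0, 0.094, 0.996, 0.0]
wrist_force: [-0.5, -0.1, 1.9]
opening: -0.001
grasp_force: 1.1
```

Emit:
play_rows(plan=[[0,[0,0,0.003],0],[0,[0,0,0.003],0]])

```text
time_s: 7.7
eef_pos: [0.4814, 0.1379, 0.0884]
eef_rot: [0.001, 0.094, 0.996, -0.0]
wrist_force: [1.5, -0.2, 3.5]
opening: -0.001
grasp_force: 1.7
```

Emit:
play_rows(plan=[[0,[0,0,-0.05],0],[0,[0,0,-0.15],0],[0,[0,0,-0.17],0],[0,[0,0,-0.17],0]])

```text
time_s: 8.1
eef_pos: [0.4821, 0.1381, 0.1576]
eef_rot: [0.002, 0.094, 0.996, 0.0]
wrist_force: [-0.3, 0.1, -0.4]
opening: 0.001
grasp_force: 0.0
```

```bash
python3 -c "
from h import *
go('conf')"
```

```text
t 8.1 pos [0.4821 0.1381 0.1576] yaw y 1.3823 z [ 0.004  0.    -1.   ] F [-0.27  0.13 -0.35] shift to contact [-0.0177 -0.4648  0.1579] open 0.0007103775134861427
```

Emit:
play_rows(plan=[[0,[-0.01,-0.12,0],0],[0,[-0.0177,-0.24,0],0],[0,[-0.0177,-0.36,0],0],[0,[-0.0177,-0.4648,0],0],[0,[-0.0177,-0.4648,0.05],0],[0,[-0.0177,-0.4648,0.12],0],[0,[-0.0177,-0.4648,0.135],0],[0,[-0.0177,-0.4648,0.135],0],[0,[-0.0177,-0.4648,0.135],0]])

```text
time_s: 9.0
eef_pos: [0.4531, -0.0457, 0.1023]
eef_rot: [-0.0, 0.094, 0.996, 0.0]
wrist_force: [0.1, -0.3, 0.9]
opening: 0.001
grasp_force: 0.0
```

Run:
```python
from h import *
go('conf')
a=cam('top');b=cam('side')
cv2.imwrite('pics/c3.png',np.hstack([cv2.resize(x,(400,400),interpolation=cv2.INTER_CUBIC) for x in (a['image'][130:290,220:380,::-1],b['image'][130:290,220:380,::-1])]))
```

```text
t 9.0 pos [ 0.4531 -0.0457  0.1023] yaw y 1.383 z [-0.  0. -1.] F [ 0.15 -0.35  0.94] shift to contact [-0.0033  0.0001  0.0199] open 0.0007016202880533924
```

View pics/c3.png

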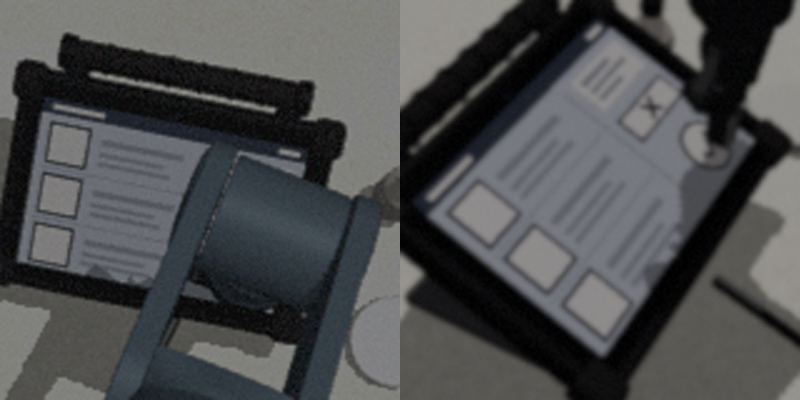

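The tablet and stylus haven't moved. The form shows no visible ticks after a touch. The fingertip hovers over confirm, at about (348,187) in the side view. I'll descend.

Emit:
play_rows(plan=[[0,[-0.003,0,0.006],0],[0,[-0.003,0,0.011],0],[0,[-0.003,0,0.014],0],[0,[-0.003,0,0.014],0]])

```text
time_s: 9.5
eef_pos: [0.454, -0.0461, 0.0963]
eef_rot: [-0.0, 0.094, 0.996, 0.0]
wrist_force: [0.4, -0.7, 0.3]
opening: 0.001
grasp_force: 0.0
```

Emit:
play_rows(plan=[[0,[0,0,0.0025],0],[0,[0,0,0.005],0],[0,[0,0,0.005],0]])

```text
time_s: 9.8
eef_pos: [0.4541, -0.0462, 0.0943]
eef_rot: [-0.0, 0.094, 0.996, 0.0]
wrist_force: [0.1, 0.3, -0.3]
opening: -0.005
grasp_force: 0.0
```

Emit:
play_rows(plan=[[0,[0,0,0.0025],0],[0,[0,0,0.004],0],[0,[0,0,0.004],0]])

```text
time_s: 10.1
eef_pos: [0.4543, -0.0463, 0.093]
eef_rot: [0.0, 0.094, 0.996, -0.0]
wrist_force: [-0.7, 0.3, 2.4]
opening: -0.003
grasp_force: 0.9
```

Emit:
play_rows(plan=[[0,[0,0,0.0025],0],[0,[0,0,0.0025],0]])

```text
time_s: 10.3
eef_pos: [0.4546, -0.0464, 0.0922]
eef_rot: [0.0, 0.094, 0.996, -0.0]
wrist_force: [0.6, -0.6, 2.5]
opening: -0.0
grasp_force: 1.4
```

Emit:
play_rows(plan=[[0,[0,0,-0.05],0],[0,[0,0,-0.17],0],[0,[0,0,-0.25],0],[0,[0,0,-0.25],0],[0,[0,0,-0.25],0]])

```text
time_s: 10.8
eef_pos: [0.4544, -0.0463, 0.1923]
eef_rot: [0.001, 0.094, 0.996, -0.0]
wrist_force: [-0.7, 0.1, -0.9]
opening: -0.0
grasp_force: 0.0
```

Run:
```python
from h import *
d=cam('side')
for l in ['box_upper','box_middle','box_lower','discard','stylus']:
    m=masks_of(d,l)[0]; v,u=np.nonzero(m['mask']); print(l,np.median(pts(d,u,v),0).round(4))
print(hand_in())
```

```text
box_upper [0.5813 0.1188 0.132 ]
box_middle [0.5365 0.1279 0.1116]
box_lower [0.4919 0.1344 0.0916]
discard [ 0.5126 -0.0492  0.1155]
stylus [0.3738 0.0407 0.0079]
the job is handed in; nothing more can be done
None
```

I tapped the upper box, the lower box and confirm once each, in that order, at about 2.5–3.7 N, and handed the job in at about 11 s; the form shows no ticks, so the taps are confirmed only by force and position, and a last side view put the tablet and stylus where they started to within about 2 mm.

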